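# Return the saw's stop block to its sprung bay in the setting-block rack

## Task

Put the hardwood stop block away in its own bay of the sloping wooden rack, the one whose picture label shows a dark oblong with a round hole. The bay is too close for fingers beside the block, so start it in the mouth, hole face up, and push it gently up the bay against the spring buffer until the catch snaps out behind it; do not ram it, and leave the other things on the table where they lie.

Things in the scene. Friction and masses are not known exactly. Their poses are not given: they have to be found in the camera images.
- stop_block: Stop block for the saw: planed brown hardwood, 45 mm wide (its x), 85 mm long (its y), 38 mm high, 0.13 to 0.24 kg, loose, lying on the table at the start; a small round hole shows in its top face near one end. Origin: centre of its underside; z up. Either end may go into the bay first.
- stop_mouth (a point): Mouth of the stop block's own bay: on the surface of its sloping bed, midway between the wooden cheeks, where they begin. x runs up the slope along the bay (12 degrees above level), y left across it, z out of the bed. The bare bed is an open ledge forward to x = -70 mm. Cheeks: 42 mm high, x = 0 to 160 mm, 48 mm apart (block + 1.5 mm a side), flared over the first 14 mm to 59 mm at x = 0.
- stop_catch (a joint): Spring catch of this bay, rad: 0 = sprung out (as at the start and when snapped behind the block), 0.1 to 0.2 = pushed aside by the passing block (2 to 8 N). A steel leaf in the left (+y) cheek, z 14 to 28 mm, sloping inward up the bay; its nose stands 7 mm in, leaving 41 mm for a pusher. It is adjustable: the nose is anywhere from x = 39 to 59 mm from the mouth, not told.
- stop_buffer (a joint): Rubber spring buffer at the back of this bay, pressed-in travel in m: 0 free, 0.012 flush with the firm steel stop plate round it; pushes back 1.5 to 4 N. It moves with the catch (one steel strap on the left cheek's top): a latched block, tail on the nose, centre at x = 81 to 102 mm, presses it about 8 mm; the stop is 4 mm farther. Push until firm; let go, it springs back onto the catch.
- bay_stop: The stop block's bay as a whole, fixed; picture label on its back wall: dark oblong with a round white hole. 85 mm wide, top of the label about 75 mm above the bed. Its ledge's front edge is 40 mm above the table; the ledges of all three bays lie side by side in one plane. Origin: under it on the rack's base, 12 mm above the table; x level along the bay, y left.
- bay_wedge: Neighbouring bay, 85 mm wide, label a dark long triangle, 33 mm between cheeks, holds a wooden wedge already. Fixed. Origin under it on the rack's base, 12 mm above the table; x up the bay, y left.
- bay_sanding: Bay for the sanding block, 85 mm wide, empty, label a cork-coloured bar over a black bar, 62 mm between cheeks. Not for the stop block. Fixed. Origin as for bay_wedge. The three bays stand side by side 86 mm apart, in any order.
- sanding_block: Cork sanding block, 59x104x31 mm, loose, lying on the table; stays where it is. Origin: centre of its underside.
- pencil: Green pencil, 7x136x7 mm, lying on the table; stays. Origin: centre of its underside.
- tape: Roll of black tape, 53 mm across, 19 mm high; stays. Origin: centre of its underside.
- offcut_b: Small wooden offcut, 24x57x10 mm; stays. Origin: centre of its underside.
- tin_box: Blue lidded tin, 97x129x44 mm, closed; stays. Origin: centre of its underside.

How it is judged (in metres and radians):
On the way, in this order (a step that is already met when the one before it is completed fails the run):
1. the stop block stands in the mouth of its own bay, flat on the sloping bed (x of stop_block in the frame of stop_mouth above -0.04 m and y of stop_block in the frame of stop_mouth between -0.012 and 0.012 m and z of stop_block in the frame of stop_mouth between -0.006 and 0.01 m), for 0.1 s.
2. the block is far up the bay, pushing the catch aside (value of joint stop_catch above 0.07 rad and x of stop_block in the frame of stop_mouth above 0.02 m and y of stop_block in the frame of stop_mouth between -0.008 and 0.008 m), for 0.05 s.
At the end, for the whole second after the job is handed in: The stop block lies flat on the bed of its own bay, hole face up (within 5 mm and 4.5 degrees of the bed), its centre 74 to 108 mm up from the mouth and within 6 mm of the bay's middle, with the catch sprung out behind it (below 0.06 rad), and at rest (x of stop_block in the frame of stop_mouth between 0.074 and 0.108 m and y of stop_block in the frame of stop_mouth between -0.006 and 0.006 m and z of stop_block in the frame of stop_mouth between -0.005 and 0.005 m and angle between the z axis of stop_block and the z axis of stop_mouth, either way round below 0.08 rad and angle between stop_block's own z axis and vertical below 0.4 rad and value of joint stop_catch below 0.06 rad and linear speed of stop_block below 0.02 m/s); the robot touches nothing.
It fails at once if the block is rammed: the fingers press on it with more than 30 N when it is far up the bay (x of stop_block in the frame of stop_mouth above 0.03 m and y of stop_block in the frame of stop_mouth between -0.02 and 0.02 m and contact force between the fingers and stop_block above 30 N).
It fails at once if a bystander is pushed more than 25 mm (distance of any of sanding_block, pencil, tape, offcut_b, tin_box from where it was at the start of the episode above 0.025 m).
It also fails if it takes over 51 s, if anything falls off the work surface, if the arm or the gripper's body presses on something with over 40 N, if the wrist force passes 120 N, or if a joint passes its speed limit or range.

## Robot

A 6-joint arm with a two-finger parallel gripper is mounted at the origin on a cart in front of the work surface, level with it; the furniture and walls round the work are solid. World frame = base frame: x ahead of the robot, y to its left, z up, the work surface at z = 0. Lengths are in mm, angles in rad, forces in N, time in s.
With the tool pointing down it reaches from about 375 to 750 mm from the base axis. Payload 9 kg.
Tool frame: the origin (TCP) lies at the very end of the fingers, on their centre line; the grasp point (between the pads) lies 19 mm behind it; z points along the fingers, y is the line along which they close (so a half turn about z gives the same grasp; the last joint's range is limited). The gripper opens to 85 mm and grips with 20 to 120 N. Pads are 22 mm wide; open, the fingers measure 114 mm over their backs; the gripper's body (76 mm by 85 mm) begins 54 mm behind the grasp point. The pads swing forward as they close: fully open they stand 13 mm farther back than shut.
Start: joints at [-0.218, 0.104, 0.097, 1.564, 0, 1.353], TCP at [600.031, 0.003, 231.331] pointing down, gripper open.
Joint ranges: [-2.99, 2.99], [-0.84, 1.86], [-1.1, 1.16], [-1.84, 2.11], [-1.51, 1.56], [-3.14, 3.14]. Speed limits (rad/s): [2.22, 2.22, 2.57, 3.14, 3.14, 3.14].

## Interface

Orientations are given as a unit quaternion [x, y, z, w].
In Python, from plant import env gives the robot as it stands.
- The arm moves only by the shell command python3 inch.py 'ROWS' [OPENING] [FORCE]. ROWS is a JSON list of rows, 1 to 10 of them, each of 6 numbers: dx, dy, dz in mm, then a rotation vector rx, ry, rz in rad; each row shifts and turns the commanded pose from where the row before left it, along the tool's axes as they then stand; what a row does not reach is not made up. A row lasts 1/12 s, in which the tool goes at most 41.7 mm and 0.125 rad, less where a joint would pass 70% of its speed; a pose out of reach is approached as far as the arm can. OPENING is the finger opening in mm, set as the command begins (- or left out keeps the last). The fingers move at their own pace and stop on an object; FORCE is the grip in N (left out, the last holds). Time passes only in rows, so rows that do not move let the fingers close. It prints the time, the measured TCP pose, the force, the opening and the grip force at its end.
- env.read_state(): the state, without advancing time (a new reading comes with each control period).
- env.get_image(name): name is "scene" or "side" or "wrist"; returns a dict with "image" (420x560x3 uint8, red, green, blue), "fx", "fy", "cx", "cy" (pixels), "extrinsics" (4x4, takes a point from camera to world coordinates). Camera axes: x right, y down, z forward; pixel columns grow to the right and rows downward; lengths in mm; the calibration is good to about 2 mm. The wrist camera is an equidistant fisheye: a pixel r from the principal point sees the ray r / f radians off the axis. A picture is of the moment at which its call begins. There is no depth.
- env.finish_job(): hands the job in; it is judged then, once.
The state is a dict: "time": time; "joint_positions": joint angles; "qvel": joint speeds; "tau": joint torques, N m; "ee_pos": TCP position; "orientation": TCP orientation; "wrist_force": force on the tool from outside, world axes, zero at the start; "ft_torque": the same for the moment, N m; "opening": finger opening in mm; "grip_force": force on a finger pad.
Only numpy, scipy, OpenCV 4.12 (cv2) and the standard library are available. Lean on these libraries where they do the work, as an engineer would, in place of code of your own. Each camera call takes 0.05 s, during which the arm holds its last target. There are 200 camera calls.

## Working session

There is one attempt and no reset: what is moved stays moved. The work goes in short steps, Python scripts to look and compute and a shell command to move; the robot and the scene stay as the last step left them, time stands still between calls to the robot, and variables do not carry over. Pictures are saved under pics/ and viewed, at most 10 in all, crops included, and the job is handed in when it is done.

```bash
ls; mkdir -p pics
cat > h.py <<'E'
import numpy as np, cv2
from plant import env
def shot(n,f):
    d=env.get_image(n); cv2.imwrite('pics/'+f,d['image'][:,:,::-1]); np.save('pics/'+f+'.npy',d,allow_pickle=True); return d
def ray(d,u,v,fish=False):
    x=(u-d['cx'])/d['fx'];y=(v-d['cy'])/d['fy']
    if fish:
        r=np.hypot(x,y); s=np.sin(r)/r if r>1e-9 else 1; c=np.array([x*s,y*s,np.cos(r)])
    else: c=np.array([x,y,1.])
    T=np.array(d['extrinsics']); w=T[:3,:3]@c; return T[:3,3],w/np.linalg.norm(w)
def onz(d,u,v,z,fish=False):
    o,w=ray(d,u,v,fish); return o+w*(z-o[2])/w[2]
def load(f): return np.load('pics/'+f+'.npy',allow_pickle=True).item()
E
python3 - <<'E'
from h import *
a=[]
for n in ['scene','side','wrist']:
    d=shot(n,n+'0.png'); print(n,d['fx'],d['cx'],d['cy'],np.round(d['extrinsics'],3).tolist())
print(env.read_state())
E
```

```text
inch.py
pics
plant.py
scene 382.4245824215984 276.2900410278842 216.87385658216115 [[0.727, -0.535, 0.431, 225.447], [-0.687, -0.552, 0.472, -358.574], [-0.015, -0.639, -0.769, 739.598], [0.0, 0.0, 0.0, 1.0]]
side 411.747056403646 279.8042996198247 210.42555433392045 [[-0.841, -0.362, 0.402, 233.099], [-0.541, 0.533, -0.65, 616.926], [0.021, -0.765, -0.644, 645.564], [0.0, 0.0, 0.0, 1.0]]
wrist 325.19226210127806 275.1856505285769 212.200555293745 [[1.0, -0.001, -0.003, 600.44], [-0.001, -0.957, -0.291, 72.861], [-0.003, 0.291, -0.957, 373.431], [0.0, 0.0, 0.0, 1.0]]
{'time': 0.15, 'joint_positions': array([-2.17730313e-01,  1.04601511e-01,  9.66425589e-02,  1.56389098e+00,
        2.87788247e-06,  1.35306829e+00]), 'qvel': array([-9.49853085e-04, -2.83101860e-03,  2.84660901e-03, -7.99584413e-05,
        9.51183140e-04, -1.45232550e-04]), 'tau': array([ 3.56894714e-03, -5.57353413e+01,  5.04006886e+01,  1.24952567e-02,
       -2.60494489e-04,  1.42527287e-05]), 'ee_pos': array([5.99745541e+02, 4.85369948e-02, 2.30674946e+02]), 'orientation': array([ 7.07107488e-01,  7.07105878e-01, -2.82030721e-04, -4.44949210e-04]), 'wrist_force': array([-0.71473444,  0.87365874,  0.29576911]), 'ft_torque': array([-0.00054575,  0.02594517,  0.02099794]), 'grip_force': 0.0, 'opening': 85.59880407649058}
```

View pics/scene0.png

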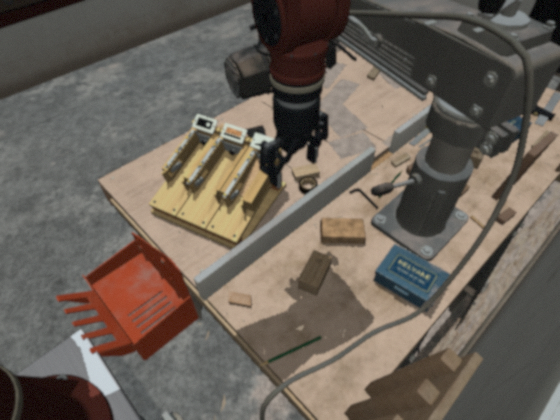

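View pics/wrist0.png

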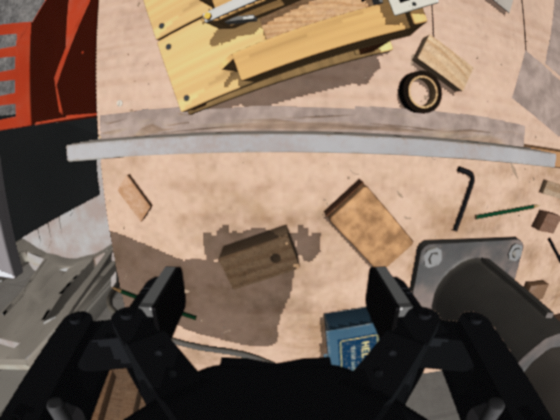

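View pics/side0.png

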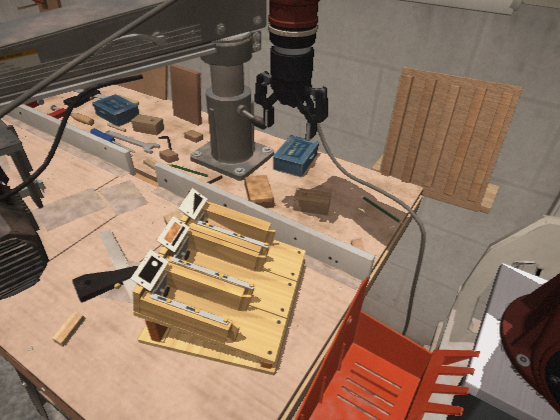

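Scene (560x420): the block is at about (317,271) and the rack around (215,180). In the side view the oblong-with-hole label is at (153,270), so the stop bay is the leftmost one (+y). In the wrist view the block is at about (258,257) with its hole at (276,258), and a grey fence lies between it and the rack. I'll measure roughly and enlarge the side view of the rack.

Run:
```python
from h import *
s=load('side0.png');w=load('wrist0.png');c=load('scene0.png')
cv2.imwrite('pics/c1.png',cv2.resize(s['image'][180:380,120:320,::-1],(600,600),interpolation=cv2.INTER_CUBIC))
cv2.imwrite('pics/c2.png',cv2.resize(w['image'][210:300,205:325,::-1],(800,600),interpolation=cv2.INTER_CUBIC))
for p in [(277,370),(305,250),(140,340)]: print('side z40',onz(s,*p,40).round())
for p in [(152,205),(234,241)]: print('scene z40',onz(c,*p,40).round())
for p in [(219,257),(290,227),(298,262),(232,287),(276,258)]: print('blk',onz(w,*p,38,True).round(1))
for p in [(185,110)]: print('wedge corner',onz(w,*p,40,True).round(1))
for p in [(200,290),(375,150)]: print('fence',onz(c,*p,30).round())
for p in [(70,150),(556,158)]: print('fence w',onz(w,*p,30,True).round())
```

```text
side z40 [406. 334.  40.]
side z40 [500.  82.  40.]
side z40 [623. 414.  40.]
scene z40 [424. 312.  40.]
scene z40 [500.  86.  40.]
blk [534.8 -82.9  38. ]
blk [615.5 -46.2  38. ]
blk [625.3 -88.8  38. ]
blk [ 547.7 -122.3   38. ]
blk [600.1 -83.6  38. ]
wedge corner [506.1  81.9  40. ]
fence [372.  44.  30.]
fence [989.  62.  30.]
fence w [350.  48.  30.]
fence w [996.  48.  30.]
```

View pics/c1.png

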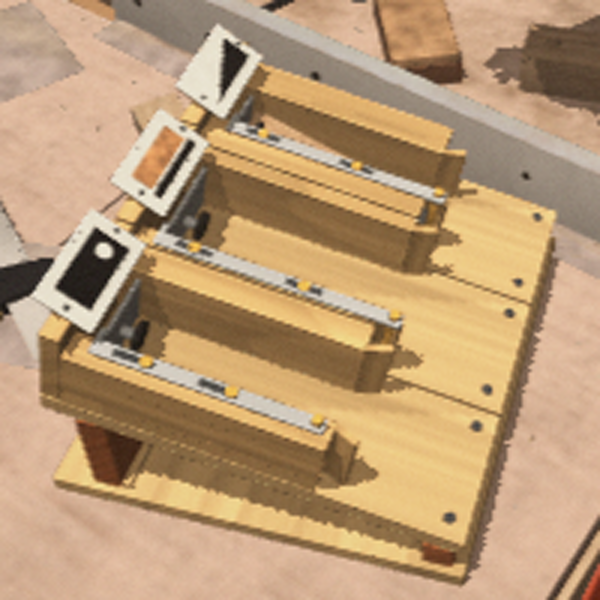

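View pics/c2.png

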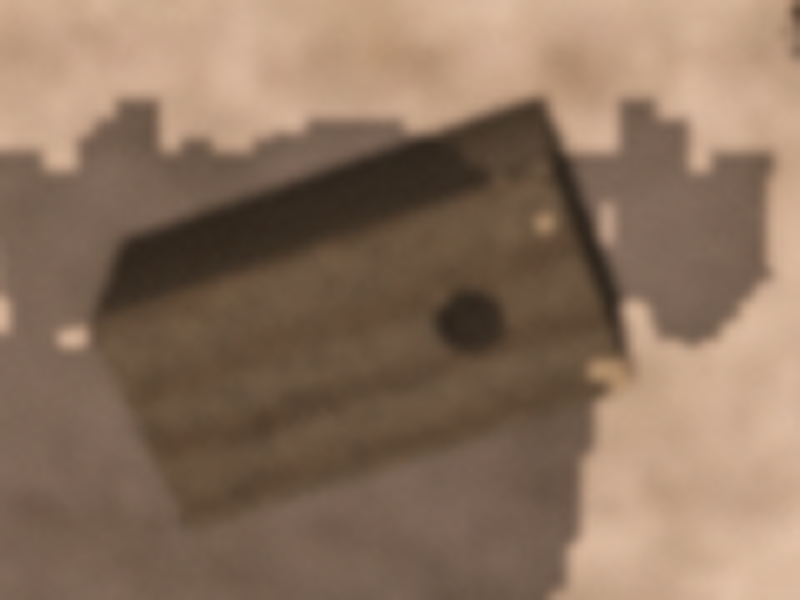

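Side crop: stop ledge front-left corner at crop (467,545), dividing lines at (500,413) and (533,303), right end (556,210). Wrist crop: block top face corners at (95,315), (180,522), (~620,388), (~540,165), hole at (470,322), facing up.

Run:
```python
from h import *
s=load('side0.png');w=load('wrist0.png')
P=[onz(s,120+x/3,180+y/3,40) for x,y in [(467,545),(500,413),(533,303),(556,210)]]
for p in P: print(p.round(1))
print([np.linalg.norm(P[i+1]-P[i]).round(1) for i in range(3)])
d=P[0]-P[3]; d/=np.linalg.norm(d); yaw=np.arctan2(-d[0],d[1]); print('yaw',np.degrees(yaw))
Q=[onz(w,205+x/6.667,210+y/6.667,38,True) for x,y in [(95,315),(180,522),(620,388),(540,165),(470,322)]]
for q in Q: print(q.round(1))
print([np.linalg.norm(Q[(i+1)%4]-Q[i]).round(1) for i in range(4)])
for i,j in [(0,3),(1,2)]:
    e=Q[j]-Q[i];print('ang',np.degrees(np.arctan2(e[1],e[0])))
```

```text
[415. 323.  40.]
[444.4 243.   40. ]
[470.8 161.4  40. ]
[499.8  82.1  40. ]
[np.float64(85.2), np.float64(85.7), np.float64(84.5)]
yaw 19.386894831580452
[535.1 -83.2  38. ]
[ 547.6 -124.1   38. ]
[625.5 -96.7  38. ]
[611.2 -55.3  38. ]
[599.6 -84.   38. ]
[np.float64(42.8), np.float64(82.5), np.float64(43.8), np.float64(81.0)]
ang 20.14448767406699
ang 19.40548690902928
```

Block centre is about (580,-90) at 19.7°. The bay yaw is 19.4°, with the mouth at about (494,306,55). I'll grip the block near its tail, 28 mm behind centre, with the tool turned so the camera trails.

```bash
python3 inch.py '[[-33,-15.4,0,0,0,0],[-33,-15.4,0,0,0,0],[-33.2,-15.4,0,0,0,0],[0,0,0,0,0,-0.12],[0,0,0,0,0,-0.12],[0,0,0,0,0,-0.12],[0,0,0,0,0,-0.12],[0,0,0,0,0,-0.12],[0,0,0,0,0,-0.12],[0,0,0,0,0,-0.12]]' 85 60
python3 inch.py '[[0,0,0,0,0,-0.12],[0,0,0,0,0,-0.12],[0,0,0,0,0,-0.12],[0,0,0,0,0,-0.12],[0,0,0,0,0,-0.12],[0,0,0,0,0,-0.12],[0,0,0,0,0,-0.12],[0,0,0,0,0,-0.12],[0,0,0,0,0,-0.113],[0,0,30,0,0,0]]'
python3 inch.py '[[0,0,30,0,0,0],[0,0,30,0,0,0],[0,0,30,0,0,0],[0,0,0,0,0,0],[0,0,0,0,0,0]]'
python3 - <<'E'
from h import *
d=shot('wrist','w1.png'); print(env.read_state()['ee_pos'],env.read_state()['orientation'])
E
```

```text
time: 0.98
ee_pos: [553.7, -99.2, 231.0]
orientation: [0.355, 0.935, 0.0, -0.0]
wrist_force: [0.3, -0.5, -0.7]
opening: 85.0
grip_force: 0.0
time: 1.82
ee_pos: [556.2, -100.2, 206.3]
orientation: [-0.174, 0.985, -0.002, 0.003]
wrist_force: [1.4, 0.1, 0.2]
opening: 84.8
grip_force: 0.0
time: 2.23
ee_pos: [552.5, -98.6, 110.2]
orientation: [-0.17, 0.985, 0.001, -0.001]
wrist_force: [1.3, 0.8, 0.8]
opening: 85.3
grip_force: 0.0
[553.88122258 -99.22564129 112.29842118] [-1.70264905e-01  9.85398326e-01 -1.95531559e-05  1.71212635e-05]
```

View pics/w1.png

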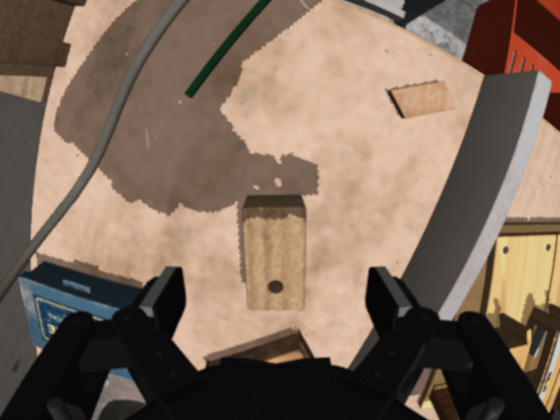

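The block sits square in the image between the fingers. Its top face runs from (246,209) to (304,310) and the hole is at (275,287). I'll refine the centre from this.

```bash
python3 - <<'E'
from h import *
d=load('w1.png')
P=np.array([onz(d,u,v,38,True) for u,v in [(247,209),(305,209),(304,310),(247,310)]])
c=P.mean(0); yaw=np.radians(19.6);u=np.array([np.cos(yaw),np.sin(yaw)]);l=np.array([-u[1],u[0]])
print(P.round(1),c.round(1)); t=np.array([553.9,-99.2]); print('centre rel TCP along u, left',(c[:2]-t)@u,(c[:2]-t)@l)
for i,j in[(0,3),(1,2)]: e=P[j]-P[i];print(np.degrees(np.arctan2(e[1],e[0])),np.linalg.norm(e))
E
python3 inch.py '[[0,0,30,0,0,0],[0,0,30,0,0,0],[0,0,28,0,0,0],[0,0,20,0,0,0],[0,0,0,0,0,0]]'
python3 inch.py '[[0,0,0,0,0,0],[0,0,0,0,0,0],[0,0,0,0,0,0],[0,0,0,0,0,0],[0,0,0,0,0,0],[0,0,0,0,0,0],[0,0,0,0,0,0],[0,0,0,0,0,0]]' 30 60
```

```text
[[ 548.5 -122.3   38. ]
 [ 535.2  -84.5   38. ]
 [ 612.5  -54.8   38. ]
 [ 627.5  -97.2   38. ]] [580.9 -89.7  38. ]
centre rel TCP along u, left 28.666299580528147 -0.09986871321785884
17.623403014260163 82.80594359879035
20.983115845871964 82.85386445781194
time: 2.7
ee_pos: [552.7, -98.7, 1.5]
orientation: [-0.17, 0.985, 0.001, -0.001]
wrist_force: [-0.9, -0.1, -0.4]
opening: 85.1
grip_force: 0.0
time: 3.37
ee_pos: [555.8, -99.9, 6.3]
orientation: [-0.17, 0.985, -0.001, 0.002]
wrist_force: [-0.8, -0.8, 7.6]
opening: 44.4
grip_force: 61.2
```

```bash
python3 inch.py '[[0,0,-15,0,0,0],[0,0,-30,0,0,0],[0,0,-35,0,0,0],[0,0,-35,0,0,0],[0,0,-25,0,0,0],[0,15,0,0,0,0],[0,30,0,0,0,0],[0,36,0,0,0,0],[0,36,0,0,0,0],[0,36,0,0,0,0]]'
python3 inch.py '[[1,36,0,0,0,0],[1,36,0,0,0,0],[1,36,0,0,0,0],[1,36,0,0,0,0],[1,36,0,0,0,0],[1,36,0,0,0,0],[0,23,0,0,0,0],[0,10,0,0,0,0],[0,0,20,0,0,0],[0,0,24,0,0,0]]'
python3 inch.py '[[0,0,0,0,-0.05,0],[0,0,0,0,-0.08,0],[0,0,0,0,-0.08,0],[0,0,8,0,0,0],[0,0,8,0,0,0],[0,0,0,0,0,0],[0,0,0,0,0,0]]'
python3 - <<'E'
from h import *
d=shot('side','s2.png'); w=shot('wrist','w2.png'); s=env.read_state(); print(s['ee_pos'],s['orientation'],s['opening'])
a=cv2.resize(d['image'][220:380,120:320],(600,480),interpolation=cv2.INTER_CUBIC)
cv2.imwrite('pics/c3.png',a[:,:,::-1])
E
```

```text
time: 4.2
ee_pos: [501.7, 46.3, 143.7]
orientation: [-0.17, 0.985, -0.0, 0.0]
wrist_force: [1.2, -0.7, -1.4]
opening: 44.1
grip_force: 61.2
time: 5.03
ee_pos: [414.5, 278.5, 101.0]
orientation: [-0.171, 0.985, 0.0, 0.002]
wrist_force: [0.2, -0.9, -1.7]
opening: 44.2
grip_force: 61.4
time: 5.62
ee_pos: [416.6, 278.3, 83.0]
orientation: [-0.169, 0.98, 0.017, 0.102]
wrist_force: [-0.8, -0.7, -1.7]
opening: 44.1
grip_force: 61.4
[416.92344928 278.51283883  83.47900857] [-0.16915207  0.98010345  0.01762589  0.10234318] 44.28000852789886
```

View pics/c3.png

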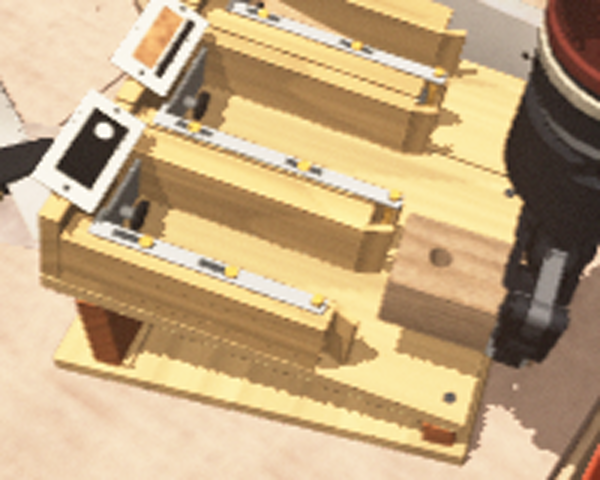

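View pics/w2.png

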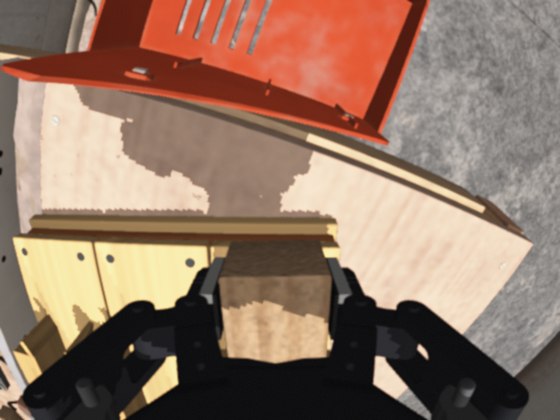

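Side: the block is held level with the bed, in line ahead of the stop bay, hole up. Wrist: the ledge front edge is near row 240, with the left end at (15,238), seams at (95,242) and (208,246), and the right end at (337,24x). I'll compute the lateral offset and yaw from these.

Run:
```python
from h import *
d=load('w2.png');im=d['image'].astype(int)
# ledge top: yellow; find first row of yellow per column near 225..260
for u in [20,40,60,80,110,130,150,170,190,200,212,333]:
    col=im[215:265,u]; print(u,[int(v) for v in (col.sum(1)//3)][8:42:1])
for v in [255,262]:
    print(v,'seam1',[int(x) for x in im[v,86:112].sum(1)//3],'seam2',[int(x) for x in im[v,200:222].sum(1)//3],'end',[int(x) for x in im[v,325:348].sum(1)//3],'L',[int(x) for x in im[v,10:30].sum(1)//3])
```

```text
20 [157, 156, 153, 151, 148, 145, 139, 135, 130, 117, 88, 69, 68, 88, 140, 193, 216, 222, 222, 222, 222, 222, 222, 222, 222, 219, 216, 214, 215, 217, 218, 218, 215, 213]
40 [115, 114, 113, 112, 98, 73, 54, 50, 50, 52, 59, 69, 68, 66, 75, 111, 168, 205, 217, 219, 219, 219, 219, 219, 218, 218, 218, 217, 217, 217, 217, 216, 216, 215]
60 [119, 117, 117, 116, 116, 103, 72, 51, 48, 49, 53, 57, 64, 69, 70, 76, 106, 159, 198, 214, 218, 218, 218, 219, 219, 219, 220, 219, 219, 220, 220, 219, 219, 219]
80 [120, 118, 119, 117, 118, 111, 88, 63, 51, 49, 50, 53, 59, 65, 69, 71, 76, 103, 154, 198, 214, 219, 219, 219, 219, 219, 219, 218, 211, 174, 119, 91, 90, 90]
110 [123, 122, 121, 121, 119, 120, 115, 96, 66, 52, 49, 52, 55, 60, 66, 69, 72, 74, 85, 124, 173, 203, 215, 217, 217, 218, 218, 218, 219, 219, 212, 178, 123, 95]
130 [124, 124, 123, 122, 121, 122, 122, 114, 87, 60, 48, 49, 52, 56, 61, 63, 64, 68, 70, 81, 124, 177, 207, 216, 218, 218, 218, 218, 218, 217, 217, 217, 216, 217]
150 [123, 125, 124, 122, 122, 122, 121, 120, 103, 75, 53, 50, 53, 55, 60, 62, 66, 67, 68, 72, 97, 148, 195, 216, 222, 
[... 1087 characters left out ...]
 146, 147, 147, 149, 150, 151] end [207, 222, 224, 223, 223, 222, 222, 221, 221, 220, 220, 219, 217, 212, 204, 206, 215, 218, 219, 220, 219, 218, 216] L [100, 99, 98, 96, 95, 99, 140, 193, 210, 214, 215, 217, 217, 206, 178, 161, 174, 195, 208, 211]
262 seam1 [220, 220, 219, 219, 218, 217, 216, 212, 194, 153, 111, 132, 185, 208, 214, 214, 216, 218, 220, 221, 220, 211, 187, 158, 143, 141] seam2 [220, 220, 219, 218, 217, 215, 204, 169, 118, 86, 102, 130, 116, 86, 72, 72, 73, 73, 74, 72, 73, 70] end [56, 49, 40, 50, 66, 73, 74, 72, 74, 72, 73, 72, 80, 120, 176, 211, 220, 221, 221, 220, 220, 221, 221] L [101, 99, 99, 98, 96, 94, 94, 102, 147, 197, 211, 212, 213, 215, 219, 222, 222, 220, 217, 213]
```

Run:
```python
from h import *
from scipy.spatial.transform import Rotation as R
d=load('w2.png')
t=np.array([416.9,278.5,83.5]);q=R.from_quat([-0.16915,0.98010,0.01763,0.10234]).as_matrix()
print('tool axes',q.round(3).tolist())
E=[(20,237),(40,238.6),(60,239.8),(80,240.8),(110,242.4),(130,243.4),(150,243.9),(170,244.7),(190,245.3),(212,246.2),(333,247)]
P=np.array([onz(d,u,v,40,True) for u,v in E]); k=np.polyfit(P[:,1],P[:,0],1); yaw=-np.arctan(k[0])
print('yaw front edge',np.degrees(yaw), 'resid',(P[:,0]-np.polyval(k,P[:,1])).round(1))
u=np.array([np.cos(yaw),np.sin(yaw),0]);l=np.array([-u[1],u[0],0])
S={'L':(13,237),'s1':(93,241.6),'s2':(208,246),'R':(338,247)}
for n,p in S.items():
    X=onz(d,*p,40,True); print(n,X.round(1),'rel tool: fwd %.1f left %.1f'%((X-t)@u,(X-t)@l))
# seam2 direction on the bed plane
nrm=np.array([-np.sin(.2094)*u[0],-np.sin(.2094)*u[1],np.cos(.2094)]);p0=onz(d,208,246,40,True)
def bed(p):
    o,w=ray(d,*p,True); return o+w*((p0-o)@nrm)/(w@nrm)
for a,b in [((94.9,255),(96.2,262)),((208.7,255),(209.3,262)),((16.3,255),(18.2,262))]:
    e=bed(b)-bed(a);print('at',((bed(a)-t)@l).round(1))
```

```text
tool axes [[-0.922, -0.335, 0.195], [-0.328, 0.942, 0.069], [-0.207, -0.0, -0.978]]
yaw front edge 18.821841293970095 resid [-0.1  0.1  0.1 -0.1  0.   0.1 -0.1 -0.  -0.   0.2 -0.1]
L [499.8  81.8  40. ] rel tool: fwd 15.0 left -212.9
s1 [472.5 161.1  40. ] rel tool: fwd 14.7 left -129.0
s2 [445.2 241.4  40. ] rel tool: fwd 14.8 left -44.3
R [418.3 319.5  40. ] rel tool: fwd 14.6 left 38.4
at -129.6
at -44.2
at -214.3
```

```bash
python3 inch.py '[[0,-1,10,0,0,0.007],[0,0,14,0,0,0],[0,0,10,0,0,0],[0,0,3,0,0,0],[0,0,0,0,0,0],[0,0,0,0,0,0]]'
python3 inch.py '[[0,0,1,0,0,0],[0,0,0,0,0,0],[0,0,1,0,0,0],[0,0,0,0,0,0],[0,0,1,0,0,0],[0,0,0,0,0,0]]'
```

```text
time: 6.22
ee_pos: [424.0, 280.2, 47.4]
orientation: [-0.166, 0.981, 0.018, 0.103]
wrist_force: [-0.1, 0.5, -1.8]
opening: 44.4
grip_force: 61.5
time: 6.72
ee_pos: [424.6, 280.4, 44.5]
orientation: [-0.166, 0.981, 0.018, 0.103]
wrist_force: [0.2, -0.2, -1.7]
opening: 44.2
grip_force: 61.5
```

```bash
python3 inch.py '[[0,0,1,0,0,0],[0,0,0,0,0,0],[0,0,1,0,0,0],[0,0,0,0,0,0]]'; python3 inch.py '[[0,0,1,0,0,0],[0,0,0,0,0,0],[0,0,0,0,0,0]]'; python3 inch.py '[[0,0,1,0,0,0],[0,0,0,0,0,0],[0,0,0,0,0,0]]'
```

```text
time: 7.05
ee_pos: [425.4, 280.7, 44.4]
orientation: [-0.166, 0.98, 0.018, 0.104]
wrist_force: [-11.6, -3.5, 15.9]
opening: 44.4
grip_force: 63.2
time: 7.3
ee_pos: [425.9, 280.9, 44.4]
orientation: [-0.166, 0.98, 0.018, 0.104]
wrist_force: [-15.9, -6.7, 25.8]
opening: 44.1
grip_force: 64.6
time: 7.55
ee_pos: [425.9, 280.9, 44.4]
orientation: [-0.166, 0.98, 0.018, 0.104]
wrist_force: [-24.9, -9.9, 38.1]
opening: 44.4
grip_force: 66.0
```

```bash
python3 inch.py '[[0,0,-3,0,0,0],[0,0,0,0,0,0],[-5,0,0,0,0,0],[-5,0,0,0,0,0],[-5,0,0,0,0,0],[-5,0,0,0,0,0],[0,0,0,0,0,0],[0,0,0,0,0,0]]'
python3 - <<'E'
from h import *
print(env.read_state()['wrist_force'],env.read_state()['ft_torque'],env.read_state()['ee_pos'])
d=shot('side','s3.png')
cv2.imwrite('pics/c4.png',cv2.resize(d['image'][220:370,120:320],(800,600),interpolation=cv2.INTER_CUBIC)[:,:,::-1])
E
```

```text
time: 8.22
ee_pos: [444.6, 287.3, 48.8]
orientation: [-0.166, 0.98, 0.018, 0.104]
wrist_force: [-0.8, -0.4, 6.8]
opening: 44.2
grip_force: 62.4
[-0.78753275 -0.36307866  6.82351582] [-0.16908434  0.02146199 -0.01504174] [444.60498329 287.26335278  48.77003565]
```

View pics/c4.png

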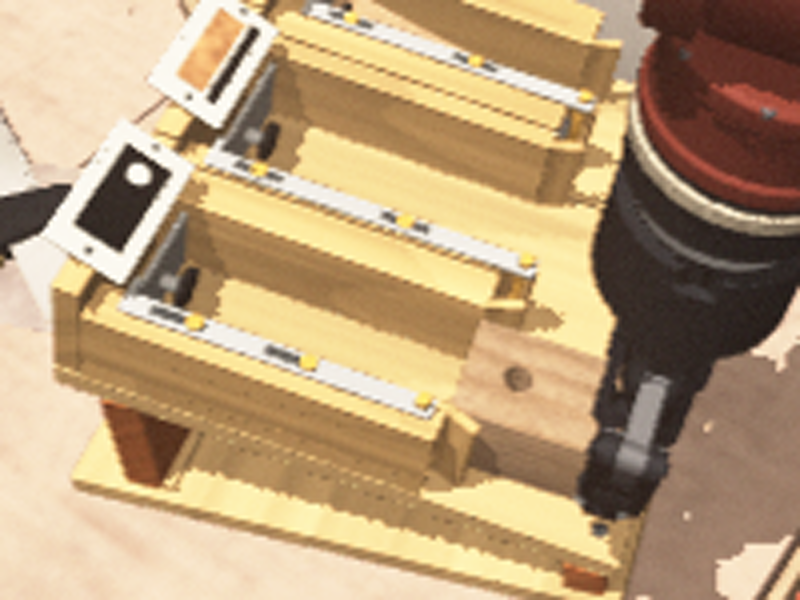

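The block's nose is in the mouth between the flares (nose corners at about (483,322) and (455,400) in the crop), and forces are small. I'll slide it on.

```bash
python3 inch.py '[[-5,0,0,0,0,0],[-5,0,0,0,0,0],[0,0,0,0,0,0]]'; python3 inch.py '[[-5,0,0,0,0,0],[-5,0,0,0,0,0],[0,0,0,0,0,0],[0,0,0,0,0,0]]'
```

```text
time: 8.52
ee_pos: [453.8, 290.5, 50.8]
orientation: [-0.166, 0.98, 0.018, 0.104]
wrist_force: [-1.2, -1.6, 8.4]
opening: 44.4
grip_force: 62.7
time: 8.85
ee_pos: [463.0, 293.7, 52.9]
orientation: [-0.166, 0.98, 0.018, 0.104]
wrist_force: [-0.6, -0.8, 6.4]
opening: 44.1
grip_force: 62.4
```

```bash
python3 inch.py '[[-5,0,0,0,0,0],[-5,0,0,0,0,0],[-3,0,0,0,0,0],[0,0,0,0,0,0],[0,0,0,0,0,0]]'; python3 inch.py '[[0,0,0,0,0,0],[0,0,0,0,0,0],[0,0,0,0,0,0],[0,0,0,0,0,0]]' 60; python3 inch.py '[[0,0,-20,0,0,0],[0,0,-30,0,0,0],[0,0,-10,0,0,0],[0,0,0,0,0,0]]'
```

```text
time: 9.27
ee_pos: [474.6, 297.1, 55.4]
orientation: [-0.165, 0.981, 0.018, 0.104]
wrist_force: [-4.9, -4.6, 10.6]
opening: 44.2
grip_force: 62.3
time: 9.6
ee_pos: [473.7, 297.6, 54.3]
orientation: [-0.166, 0.981, 0.018, 0.103]
wrist_force: [-1.3, 0.6, -0.1]
opening: 59.8
grip_force: 0.0
time: 9.93
ee_pos: [463.6, 294.0, 116.7]
orientation: [-0.166, 0.98, 0.019, 0.106]
wrist_force: [0.1, 0.5, 0.6]
opening: 59.7
grip_force: 0.0
```

```bash
python3 inch.py '[[15,0,0,0,0,0],[25,0,0,0,0,0],[5,-2.5,0,0,0,0],[0,0,0,0,0,0],[0,0,0,0,0,0],[0,0,0,0,0,0],[0,0,20,0,0,0],[0,0,26,0,0,0],[0,0,9,0,0,0],[0,0,0,0,0,0]]' 0 60
python3 inch.py '[[0,0,0,0,0,0],[-5,0,0,0,0,0],[-5,0,0,0,0,0],[0,0,0,0,0,0],[0,0,0,0,0,0]]'
python3 - <<'E'
from h import *
d=shot('side','s4.png')
cv2.imwrite('pics/c5.png',cv2.resize(d['image'][220:370,120:320],(800,600),interpolation=cv2.INTER_CUBIC)[:,:,::-1])
E
```

```text
time: 10.77
ee_pos: [430.8, 279.9, 47.4]
orientation: [-0.166, 0.981, 0.018, 0.101]
wrist_force: [-0.1, 0.1, -0.2]
opening: 0.2
grip_force: 0.0
time: 11.18
ee_pos: [442.1, 283.9, 53.2]
orientation: [-0.166, 0.98, 0.018, 0.104]
wrist_force: [0.3, 0.4, -0.1]
opening: -0.1
grip_force: 0.0
```

View pics/c5.png

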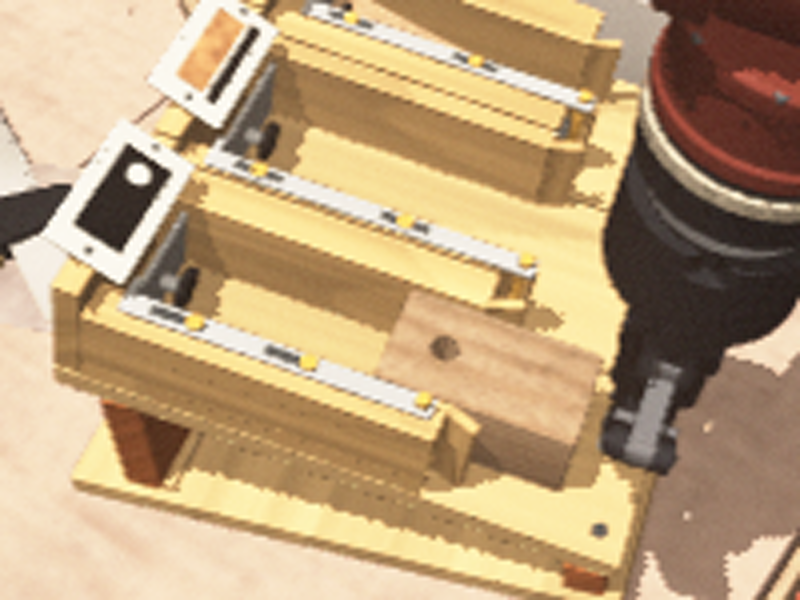

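The block lies flat in the mouth, hole up, with the closed fingers behind its tail. I'll push gently.

```bash
for i in 1 2; do :; done
python3 inch.py '[[-4,0,0,0,0,0],[-4,0,0,0,0,0],[-4,0,0,0,0,0],[-2,0,0,0,0,0],[0,0,0,0,0,0]]'; python3 inch.py '[[-3,0,0,0,0,0],[-3,0,0,0,0,0],[-2,0,0,0,0,0],[0,0,0,0,0,0]]'; python3 inch.py '[[-3,0,0,0,0,0],[-3,0,0,0,0,0],[-2,0,0,0,0,0],[0,0,0,0,0,0]]'
```

```text
time: 11.65
ee_pos: [454.4, 288.2, 55.1]
orientation: [-0.166, 0.981, 0.018, 0.103]
wrist_force: [-0.8, 0.3, 0.8]
opening: 0.4
grip_force: 0.3
time: 11.98
ee_pos: [462.1, 290.8, 56.8]
orientation: [-0.166, 0.981, 0.018, 0.103]
wrist_force: [-0.2, -0.2, -0.4]
opening: 0.0
grip_force: 0.1
time: 12.32
ee_pos: [469.6, 293.4, 58.7]
orientation: [-0.166, 0.981, 0.018, 0.104]
wrist_force: [-0.7, -0.3, -0.6]
opening: 0.0
grip_force: 0.0
```

```bash
python3 inch.py '[[-2,0,0,0,0,0],[-2,0,0,0,0,0],[-2,0,0,0,0,0],[0,0,0,0,0,0]]'; python3 inch.py '[[-2,0,0,0,0,0],[-2,0,0,0,0,0],[-2,0,0,0,0,0],[0,0,0,0,0,0]]';  python3 inch.py '[[-2,0,0,0,0,0],[-2,0,0,0,0,0],[-2,0,0,0,0,0],[0,0,0,0,0,0]]'
```

```text
time: 12.65
ee_pos: [475.0, 295.3, 59.9]
orientation: [-0.166, 0.981, 0.018, 0.104]
wrist_force: [0.5, -0.8, -0.2]
opening: 0.2
grip_force: 0.1
time: 12.98
ee_pos: [480.5, 297.3, 61.1]
orientation: [-0.166, 0.981, 0.018, 0.103]
wrist_force: [-0.8, -0.3, -0.2]
opening: -0.1
grip_force: 0.1
time: 13.32
ee_pos: [486.1, 299.2, 62.4]
orientation: [-0.166, 0.981, 0.018, 0.104]
wrist_force: [-0.5, -0.4, -0.8]
opening: 0.1
grip_force: 0.2
```

Run:
```python
from h import *
import numpy as np
a=load('s4.png')['image'].astype(int); d=shot('side','s5.png'); b=d['image'].astype(int)
# hole of block: dark spot along its travel line; earlier at crop (445,347)/4
def hole(im):
    g=cv2.cvtColor(im.astype(np.uint8),cv2.COLOR_RGB2GRAY)[270:320,160:260]
    o=[]
    n,l,st,c=cv2.connectedComponentsWithStats((g<75).astype(np.uint8))
    return [(round(c[i][0]+160,1),round(c[i][1]+270,1),int(st[i][4])) for i in range(1,n) if 8<st[i][4]<60]
print(hole(a),hole(b))
```

```text
[(np.float64(162.9), np.float64(284.0), 16), (np.float64(166.3), np.float64(291.3), 34)] [(np.float64(164.5), np.float64(281.5), 10), (np.float64(166.3), np.float64(291.3), 34), (np.float64(242.4), np.float64(316.6), 20)]
```

```bash
cat > hole.py <<'E'
from h import *
def hole(im):
    g=cv2.cvtColor(im,cv2.COLOR_RGB2GRAY)
    bh=cv2.morphologyEx(g,cv2.MORPH_BLACKHAT,np.ones((11,11),np.uint8)); r=(bh>35).astype(np.uint8)
    n,l,st,c=cv2.connectedComponentsWithStats(r)
    return [(c[i].round(1).tolist(),int(st[i][4])) for i in range(1,n) if 10<st[i][4]<70 and .6<st[i][2]/st[i][3]<1.8 and 175<c[i][0]<275 and 270<c[i][1]<330]
E
python3 - <<'E'
from hole import *
for f in ['s3.png','s4.png','s5.png']: print(f,hole(load(f)['image']))
E
```

```text
s3.png [([216.9, 273.7], 11), ([224.5, 276.5], 12), ([190.0, 308.2], 27), ([248.8, 314.2], 43), ([226.7, 321.7], 12)]
s4.png [([216.9, 273.7], 11), ([224.5, 276.5], 12), ([215.9, 301.3], 13), ([230.4, 306.8], 43), ([189.9, 308.2], 26), ([227.1, 321.2], 13)]
s5.png [([217.0, 273.7], 12), ([224.4, 276.2], 14), ([207.7, 298.7], 43), ([190.0, 308.0], 29), ([227.8, 320.9], 16)]
```

```bash
cat >> hole.py <<'E'
yaw=np.radians(19.2);th=np.radians(12)
U=np.array([np.cos(th)*np.cos(yaw),np.cos(th)*np.sin(yaw),np.sin(th)]);N=np.array([-np.sin(th)*np.cos(yaw),-np.sin(th)*np.sin(yaw),np.cos(th)])
L=np.cross(N,U); F=np.array([430.9,281.5,40.]); M=F+70*U
def bay(d,u,v,h=38):
    o,w=ray(d,u,v); X=o+w*((M+h*N-o)@N)/(w@N); return ((X-M)@U).round(1),((X-M)@L).round(1)
E
python3 - <<'E'
from hole import *
d=load('s5.png')
for p in [(248.8,314.2),(230.4,306.8),(207.7,298.7)]: print(bay(d,*p))
E
```

```text
(np.float64(-6.5), np.float64(3.0))
(np.float64(25.5), np.float64(1.3))
(np.float64(64.5), np.float64(0.9))
```

Side-view hole tracking puts the block centre at x≈44 mm, moving with the fingers. Continuing slowly.

```bash
Z='[0,0,0,0,0,0]'; python3 inch.py '[[-2,0,0,0,0,0],[-2,0,0,0,0,0],[-2,0,0,0,0,0],[-2,0,0,0,0,0],[-2,0,0,0,0,0],[-2,0,0,0,0,0],[0,0,0,0,0,0]]'|egrep 'pos|force'; python3 inch.py '[[-2,0,0,0,0,0],[-2,0,0,0,0,0],[-2,0,0,0,0,0],[-2,0,0,0,0,0],[-2,0,0,0,0,0],[-2,0,0,0,0,0],[0,0,0,0,0,0]]'|egrep 'pos|force'; python3 inch.py '[[-1,0,0,0,0,0],[-1,0,0,0,0,0],[-1,0,0,0,0,0],[-1,0,0,0,0,0],[0,0,0,0,0,0]]'|egrep 'pos|force'
```

```text
ee_pos: [497.2, 303.1, 64.9]
wrist_force: [-0.7, -0.9, 0.7]
grip_force: 0.1
ee_pos: [508.3, 306.9, 67.4]
wrist_force: [-0.8, -0.4, -0.4]
grip_force: 0.1
ee_pos: [511.7, 308.1, 68.2]
wrist_force: [-1.0, -0.9, -0.8]
grip_force: 0.8
```

```bash
python3 inch.py '[[-1,0,0,0,0,0],[-1,0,0,0,0,0],[-1,0,0,0,0,0],[0,0,0,0,0,0]]'|egrep 'pos|wrist'; python3 inch.py '[[-1,0,0,0,0,0],[-1,0,0,0,0,0],[-1,0,0,0,0,0],[0,0,0,0,0,0]]'|egrep 'pos|wrist';python3 inch.py '[[-1,0,0,0,0,0],[-1,0,0,0,0,0],[0,0,0,0,0,0]]'|egrep 'pos|wrist'
```

```text
ee_pos: [514.6, 309.1, 68.8]
wrist_force: [-1.0, -1.2, 0.2]
ee_pos: [517.3, 310.1, 69.4]
wrist_force: [-0.9, -1.5, 0.9]
ee_pos: [519.1, 310.7, 69.8]
wrist_force: [-1.0, -0.1, -0.5]
```

```bash
python3 inch.py '[[-1,0,0,0,0,0],[-1,0,0,0,0,0],[-1,0,0,0,0,0],[0,0,0,0,0,0]]'|egrep 'pos|wrist'; python3 inch.py '[[-1,0,0,0,0,0],[-1,0,0,0,0,0],[-1,0,0,0,0,0],[0,0,0,0,0,0]]'|egrep 'pos|wrist';python3 inch.py '[[-1,0,0,0,0,0],[-1,0,0,0,0,0],[0,0,0,0,0,0]]'|egrep 'pos|wrist'
python3 - <<'E'
from hole import *
d=shot('side','s6.png'); print([(h,bay(d,*h[0])) for h in hole(d['image'])])
E
```

```text
ee_pos: [521.9, 311.7, 70.4]
wrist_force: [0.0, -1.1, -0.2]
ee_pos: [524.7, 312.6, 71.0]
wrist_force: [-1.2, -0.9, -1.0]
ee_pos: [526.5, 313.3, 71.4]
wrist_force: [-0.3, -0.9, -1.0]
[(([182.5, 289.8], 44), (np.float64(108.0), np.float64(0.7))), (([248.1, 292.1], 67), (np.float64(7.2), np.float64(-37.3))), (([190.0, 307.9], 30), (np.float64(83.8), np.float64(27.4)))]
```

Hole at 108, so the centre is at about 88 mm. The buffer should be close.

```bash
python3 inch.py '[[-1,0,0,0,0,0],[-1,0,0,0,0,0],[0,0,0,0,0,0]]'|egrep 'pos|wrist'; python3 inch.py '[[-1,0,0,0,0,0],[-1,0,0,0,0,0],[0,0,0,0,0,0]]'|egrep 'pos|wrist';python3 inch.py '[[-1,0,0,0,0,0],[-1,0,0,0,0,0],[0,0,0,0,0,0]]'|egrep 'pos|wrist'
```

```text
ee_pos: [528.3, 313.9, 71.9]
wrist_force: [-1.5, -1.1, -0.1]
ee_pos: [529.9, 314.5, 72.2]
wrist_force: [-3.9, -2.2, 1.0]
ee_pos: [531.6, 315.0, 72.5]
wrist_force: [-3.8, -2.7, 1.0]
```

Buffer contacted, about 4 N. Pushing on to the firm stop.

```bash
python3 inch.py '[[-1,0,0,0,0,0],[-1,0,0,0,0,0],[-1,0,0,0,0,0],[0,0,0,0,0,0]]'|egrep 'pos|wrist'; python3 inch.py '[[-1,0,0,0,0,0],[-1,0,0,0,0,0],[-1,0,0,0,0,0],[0,0,0,0,0,0]]'|egrep 'pos|wrist';python3 inch.py '[[-1,0,0,0,0,0],[-1,0,0,0,0,0],[0,0,0,0,0,0]]'|egrep 'pos|wrist'
```

```text
ee_pos: [534.2, 316.0, 73.1]
wrist_force: [-4.9, -1.9, 0.8]
ee_pos: [536.9, 316.9, 73.7]
wrist_force: [-5.4, -2.7, 2.0]
ee_pos: [538.8, 317.7, 74.1]
wrist_force: [-5.2, -1.9, 1.1]
```

```bash
python3 inch.py '[[-1,0,0,0,0,0],[0,0,0,0,0,0],[0,0,0,0,0,0]]'|egrep 'pos|wrist'; python3 inch.py '[[-0.7,0,0,0,0,0],[0,0,0,0,0,0],[0,0,0,0,0,0]]'|egrep 'pos|wrist'
```

```text
ee_pos: [539.7, 318.0, 74.3]
wrist_force: [-5.9, -1.8, 1.5]
ee_pos: [540.3, 318.2, 74.4]
wrist_force: [-5.5, -2.5, 0.9]
```

```bash
python3 inch.py '[[-0.7,0,0,0,0,0],[0,0,0,0,0,0],[0,0,0,0,0,0]]'|egrep 'pos|wrist'; python3 inch.py '[[-0.7,0,0,0,0,0],[0,0,0,0,0,0],[0,0,0,0,0,0]]'|egrep 'pos|wrist'
```

```text
ee_pos: [540.5, 318.3, 74.4]
wrist_force: [-7.7, -3.2, 3.8]
ee_pos: [540.5, 318.3, 74.3]
wrist_force: [-11.8, -4.9, 5.6]
```

Firm stop at about 13 N. Backing off and checking the catch holds.

```bash
python3 - <<'E'
from hole import *
d=shot('side','s7.png'); print([(h,bay(d,*h[0])) for h in hole(d['image'])if h[0][0]<188])
E
python3 inch.py '[[2,0,0,0,0,0],[3,0,0,0,0,0],[5,0,0,0,0,0],[10,0,0,0,0,0],[10,0,0,0,0,0],[0,0,0,0,0,0]]'
python3 - <<'E'
from hole import *
d=shot('side','s8.png'); print([(h,bay(d,*h[0])) for h in hole(d['image'])if h[0][0]<188])
E
```

```text
[]
time: 20.05
ee_pos: [513.2, 308.9, 68.4]
orientation: [-0.166, 0.981, 0.018, 0.103]
wrist_force: [0.0, 0.4, 0.3]
opening: -0.1
grip_force: 0.0
[(([175.4, 287.4], 42), (np.float64(120.2), np.float64(0.8)))]
```

```bash
python3 inch.py '[[15,0,0,0,0,0],[20,0,0,0,0,0],[0,0,-25,0,0,0],[0,0,-35,0,0,0],[0,0,-35,0,0,0],[0,0,-20,0,0,0],[0,0,0,0,0,0],[0,0,0,0,0,0],[0,0,0,0,0,0]]'
python3 - <<'E'
from hole import *
import hole as H
d=shot('side','s9.png'); print([(h,bay(d,*h[0])) for h in hole(d['image'])if h[0][0]<188], env.read_state()['wrist_force'])
print('before',bay(load('s7.png'),0,0) and None)
g=cv2.cvtColor(load('s7.png')['image'],cv2.COLOR_RGB2GRAY); bh=cv2.morphologyEx(g,cv2.MORPH_BLACKHAT,np.ones((11,11),np.uint8))
n,l,st,c=cv2.connectedComponentsWithStats((bh>35).astype(np.uint8))
print([(c[i].round(1).tolist(),bay(d,*c[i])) for i in range(1,n) if 165<c[i][0]<180 and 275<c[i][1]<295])
E
```

```text
time: 20.85
ee_pos: [459.7, 289.8, 173.4]
orientation: [-0.166, 0.981, 0.018, 0.103]
wrist_force: [-0.7, -0.0, -0.6]
opening: -0.1
grip_force: 0.0
[(([175.3, 287.3], 43), (np.float64(120.4), np.float64(0.7)))] [-0.44027792 -0.26583526 -0.62464758]
before None
[([173.9, 286.6], (np.float64(123.1), np.float64(0.3)))]
```

The block sprang back about 3 mm from the stop and is held there, with the buffer still pressed about 8 mm. That means it is latched, so I'm handing in.

```bash
python3 -c "
from plant import env
print(env.finish_job())"
```

```text
the job is handed in; nothing more can be done
None
```

The stop block is in its own bay, hole face up and held by the catch (inferred from side-camera tracking; the catch itself was not read), and the job was handed in at about 21 s of the 51 s, with no verdict returned.

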